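# Crack the release valve to lower the cast's ram lift

### The arm

A 7-joint arm with a two-finger parallel gripper is mounted at the origin on a cart in front of the work surface, level with it; the furniture and walls round the work are solid. World frame = base frame: x ahead of the robot, y to its left, z up, the work surface at z = 0. Lengths are in m, angles in rad, forces in N, time in s.
With the tool pointing down it reaches from about 0.35 to 0.9 m from the base axis. Payload 7.2 kg.
Tool frame: the origin (TCP) lies on the mounting face of the last link; the fingertips stand 182 mm ahead of it and the grasp point (between the pads) lies bot.grip_depth ahead of it (bot.grip_depth is the distance from the TCP to the grasp point, in m); z points along the fingers, y is the line along which they close (so a half turn about z gives the same grasp; the last joint's range is limited). The gripper opens to 88 mm and grips with 3 to 60 N. Pads are 20 mm wide; open, the fingers measure 115 mm over their backs; the gripper's body (75 mm by 178 mm) begins 61 mm behind the grasp point.
Start: joints at [-1.206, 0.411, -0.013, 1.596, 0.006, 1.134, -0.082], TCP at [0.262, 0.567, 0.405] pointing down, gripper open.
Joint ranges: [-2.95, 2.95], [-0.29, 1.99], [-1.47, 1.44], [0.14, 2.54], [-1.03, 4.17], [0.13, 1.85], [-2.86, 2.86]. Speed limits (rad/s): [2.39, 2.39, 3.01, 3.01, 3.14, 3.14, 3.14].

### API

Orientations are given as a 3x3 rotation matrix whose columns are the frame's x, y, z axes.
In Python, from cell import bot gives the robot as it stands.
- The arm moves only by the shell command python3 -m pendant 'ROWS' [OPENING] [FORCE]. ROWS is a JSON object of lists of equal length, an entry for each row: "translation": the shift along the tool's x, y, z as a fraction of full scale, a list of three; "angular": the turn, a rotation vector about the tool's x, y, z as a fraction of full scale, a list of three. In form: {"translation": [[x, y, z], ...], "angular": [[wx, wy, wz], ...]}. A call has 1 to 20 rows; each row is the pose to reach, as a shift and turn from the pose commanded when the call began, along the tool's axes at that moment; what a row does not reach only later rows make up. Full scale, the value 1, is 600 mm for a shift and 120 degrees for a turn. A row lasts 1/8 s, in which the tool goes at most 62.5 mm and 10.7 degrees, less where a joint would pass 70% of its speed; a pose out of reach is approached as far as the arm can. A call with a number of a shift or a turn outside -1 to 1 is refused whole. A call with a gripper value outside its range is refused whole. OPENING is the opening, from -1 (shut) to 1 (fully open), set as the call begins (- or left out, the last holds). The fingers move at their own pace and stop on an object; FORCE is the grip in N (left out, the last holds). Time passes only in rows, so rows that repeat a pose let the fingers close. It gives the time, the measured TCP pose, the force, the opening and the grip force at its end, in the units of the state.
- bot.get_state(): the state, without advancing time (a new reading comes with each control period).
- bot.grab_frame(name): name is "scene" or "top" or "wrist"; returns a dict with "pixels" (420x560x3 uint8, red, green, blue), "fov_y" (degrees; the focal length in pixels is half the picture's height over the tangent of half this angle, whatever the lens; pixels are square), "cx", "cy" (the principal point, pixels), "k1" (the pictures are not rectified: a ray, as slopes to the right and down, at radius r is drawn at 1 + k1 r^2 times it, then the intrinsics apply), "pose" (4x4, takes a point from camera to world coordinates). Camera axes: x right, y down, z forward; pixel columns grow to the right and rows downward; lengths in m; the calibration is good to about 2 mm. A picture is of the moment at which its call begins. There is no depth.
- bot.close_job(): hands the job in; it is judged then, once.
The state is a dict: "clock": time; "qpos": joint angles; "joint_vel": joint speeds; "joint_efforts": joint torques, N m; "eef_pos": TCP position; "ee_rot": TCP orientation; "ft_force": force on the tool from outside, world axes, zero at the start; "torque": the same for the moment, N m; "opening": finger opening in m; "finger_force": force on a finger pad.
Only numpy, scipy, OpenCV 4.12 (cv2) and the standard library are available. Lean on these libraries where they do the work, as an engineer would, in place of code of your own. Each camera call takes 0.05 s, during which the arm holds its last target. There are 200 camera calls.

### The job

Two small hydraulic ram lifts stand on the bench with their tables raised, one carrying a toothed dental cast and the other a round tub. Crack open the release valve of the lift that carries the cast by about an eighth of a turn anticlockwise, so that its table sinks slowly all the way down under its own weight, then leave the valve open like that and let go. Do not touch either table or what stands on it, and leave the tub's lift shut and raised.

Things in the scene. Friction and masses are not known exactly. Their poses are not given: they have to be found in the camera images.
- lift1_grip (a point): centre of the black T-bar handle (50 long, 12 thick, 26 mm tall) of the cast lift's valve, on its vertical axis, 97 mm above the bench; x along the bar, y across, z up; turns with the valve. The valve tops a 44 mm square block (to z 60 mm) at one end of a grey bed 230 x 100 x 16 mm; shut, the bar lies along the bed, x toward the ram, whose axis is 130 mm away. Pinch across its thickness.
- lift1_valve (a joint): release valve of the cast's lift, turning about a vertical axis; rad, 0 = screwed shut, grows as it is turned anticlockwise seen from above, free travel to 2.0. Stiff enough (0.12 N m) to stay where it is left. The ram is let down once this passes about 0.3 rad; an eighth of a turn is 0.79.
- lift1_ram (a joint): ram with the round table (76 mm across) that carries the cast; m lowered, 0 = raised (table top 145 mm above the bench), 0.045 = fully down (100 mm). When the valve is cracked it sinks by itself at about 10 mm/s, some 4 to 5 s for the whole way, and goes on to the bottom.
- cast: white toothed dental cast, horseshoe-shaped, 55 x 60 x 30 mm, standing loose on the table of lift 1; origin at the centre of its underside.
- lift1_table (a point): centre of the top face of the cast lift's round table; z up; sinks with the ram.
- lift2_valve (a joint): release valve of the tub's lift, turning about a vertical axis; rad, 0 = screwed shut, grows as it is turned anticlockwise seen from above, free travel to 2.0. Stiff enough (0.12 N m) to stay where it is left. Same valve on the other, identical lift: to be left shut.
- lift2_ram (a joint): ram of the tub's lift, same meaning: to stay raised (0).
- tub: open round tub, 57 mm across and 38 mm tall, standing loose on the table of the other lift; origin at the centre of its underside.
Not all that is in view belongs to the job. What is shaped like the part that bears lift1_grip but purple is not meant.

How it is judged:
By the outcome, as a careful person would: the job done as asked, in the order asked, and still so for the second after the job is handed in, with the robot touching nothing.
It also fails if it takes over 42 s, if anything falls off the work surface, if the arm or the gripper's body presses on something with over 40 N, if the wrist force passes 120 N, or if a joint passes its speed limit or range.

## Working session

There is one attempt and no reset: what is moved stays moved. The work goes in short steps, Python scripts to look and compute and a shell command to move; the robot and the scene stay as the last step left them, time stands still between calls to the robot, and variables do not carry over. Pictures are saved under pics/ and viewed, at most 10 in all, crops included, and the job is handed in when it is done.

```bash
mkdir -p pics; ls; cat > h.py <<'E'
from cell import bot
import numpy as np, cv2
def save(name,fn):
    f=bot.grab_frame(name); cv2.imwrite('pics/'+fn,f['pixels'][:,:,::-1]); np.save('pics/'+fn+'.npy',f,allow_pickle=True); return f
def K(f):
    F=f['pixels'].shape[0]/2/np.tan(np.radians(f['fov_y'])/2); return F
def ray(f,u,v):
    F=K(f); d=np.array([(u-f['cx'])/F,(v-f['cy'])/F]); s=d.copy()
    for _ in range(30): s=d/(1+f['k1']*(s@s))
    P=np.array(f['pose']); return P[:3,3],P[:3,:3]@np.array([s[0],s[1],1.])
def onz(f,u,v,z):
    o,d=ray(f,u,v); return o+d*(z-o[2])/d[2]
def proj(f,p):
    P=np.array(f['pose']); c=P[:3,:3].T@(np.array(p)-P[:3,3]); s=c[:2]/c[2]; s=s*(1+f['k1']*(s@s)); F=K(f)
    return s*F+[f['cx'],f['cy']]
def tri(obs):
    A=np.zeros((3,3));b=np.zeros(3)
    for f,u,v in obs:
        o,d=ray(f,u,v); d=d/np.linalg.norm(d); M=np.eye(3)-np.outer(d,d); A+=M;b+=M@o
    x=np.linalg.solve(A,b); return x,[np.round(proj(f,x)-[u,v],1) for f,u,v in obs]
E
python3 - <<'E'
from h import *
for n in("scene","top","wrist"):
    f=save(n,n+'0.png'); print(n,f['fov_y'],f['cx'],f['cy'],f['k1'],np.round(f['pose'],3).tolist())
s=bot.get_state(); print(bot.grip_depth,s)
a=[cv2.imread(f'pics/{n}0.png') for n in("scene","top")]
cv2.imwrite('pics/both.png',np.vstack(a)[:,:] if 0 else a[0])
E
```

```text
pics
scene 45.22512332431928 285.76490931647095 208.6493553833068 -0.09205790595761956 [[0.837, -0.283, 0.468, -0.157], [-0.547, -0.461, 0.699, -0.848], [0.018, -0.841, -0.541, 0.933], [0.0, 0.0, 0.0, 1.0]]
top 53.56786969419098 291.58556967681534 216.3669442757873 0.0002232971463773757 [[-0.019, -0.994, 0.105, 0.403], [-1.0, 0.02, 0.006, 0.201], [-0.008, -0.105, -0.994, 1.442], [0.0, 0.0, 0.0, 1.0]]
wrist 71.55465446242842 280.61540336753745 202.51242044376045 -0.00394108530957557 [[0.42, 0.878, 0.231, 0.198], [0.908, -0.405, -0.109, 0.597], [-0.002, 0.255, -0.967, 0.383], [0.0, 0.0, 0.0, 1.0]]
0.1633 {'clock': 0.15, 'qpos': array([-1.20619694,  0.41171832, -0.01274503,  1.59680098,  0.00558166,
        1.13429327, -0.08216284]), 'joint_vel': array([-0.0001597 , -0.00089247, -0.00159025, -0.00354937, -0.00124763,
        0.00118677, -0.00106047]), 'joint_efforts': array([ 1.88871694e-03, -5.88332140e+01,  6.42645322e-01, -2.91290009e+01,
       -5.37840009e-02,  1.57964195e-02,  6.96518077e-05]), 'eef_pos': array([0.2620679 , 0.56723849, 0.40402141]), 'ee_rot': array([[-9.07830050e-01,  4.19338048e-01, -4.48650435e-04],
       [ 4.19338285e-01,  9.07829389e-01, -1.09666406e-03],
       [-5.25749147e-05, -1.18372089e-03, -9.99999298e-01]]), 'ft_force': array([0.28234767, 1.07038098, 0.52373081]), 'torque': array([-0.00101259,  0.02558277, -0.05776028]), 'finger_force': 0.0, 'opening': 0.08758999226930982}
```

View pics/top0.png

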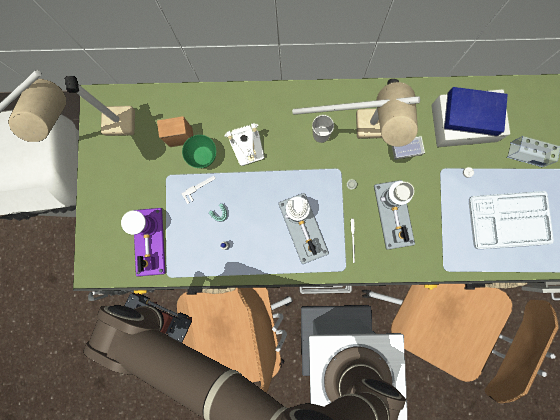

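View pics/scene0.png

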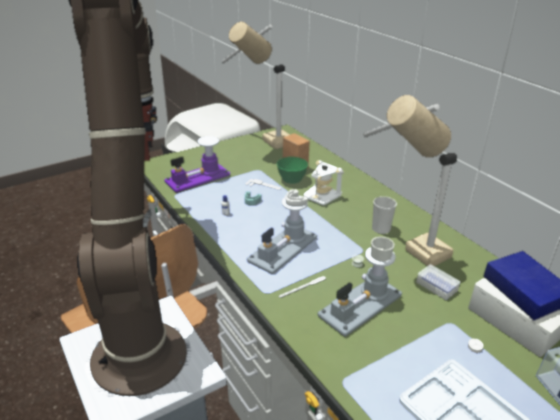

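The top view shows three lifts. The grey one has its table and a white toothed thing at (297,208) and its T-bar near (311,245). The other grey one has a tub at (399,193) and its bar near (401,236). The purple decoy has its bar near (147,264). In the scene view, the cast lift's bar is at about (267,237), the tub lift's at (343,295) and the purple one's at (178,165). By the description I choose the grey lift with the cast, top (311,245), and check it in one close crop.

```bash
python3 - <<'E'
import cv2,numpy as np
t=cv2.imread('pics/top0.png')[185:275,265:345]; s=cv2.imread('pics/scene0.png')[180:280,235:325]
t=cv2.resize(t,(400,450),interpolation=cv2.INTER_CUBIC); s=cv2.resize(s,(400,444),interpolation=cv2.INTER_CUBIC)
s=cv2.copyMakeBorder(s,0,6,0,0,0)
cv2.imwrite('pics/crop1.png',np.hstack([t,s]))
E
```

```text
(no output)
```

View pics/crop1.png

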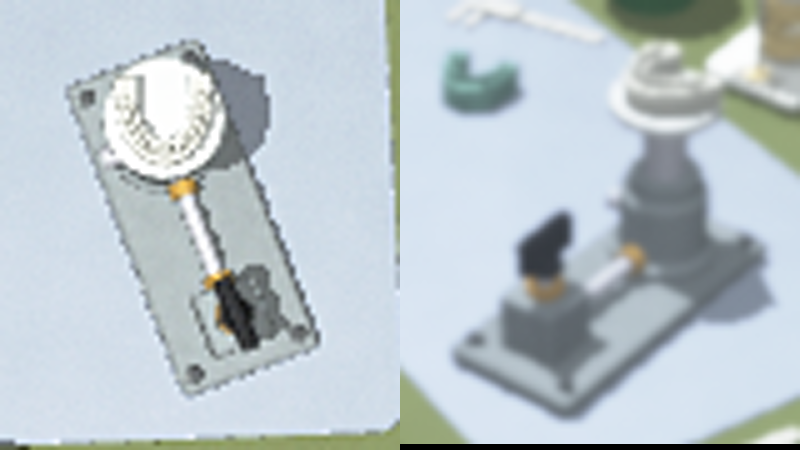

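The crop confirms it: a white horseshoe of teeth on a grey lift's round table, with the black bar lying along the bed (crop (218,275) to (250,348), which is top image (308.6,240) to (315,254.6)). I triangulate the bar and table.

```bash
python3 - <<'E'
from h import *
T=np.load('pics/top0.png.npy',allow_pickle=True).item(); S=np.load('pics/scene0.png.npy',allow_pickle=True).item()
print('bar',tri([(T,312,247),(S,267.5,235.5)]))
print('table',tri([(T,297.6,208.6),(S,294.7,202)]))
a,b=onz(T,308.6,240,.11),onz(T,315,254.6,.11);print(a,b,np.linalg.norm(a-b),(a+b)/2)
# bed corners top crop, z=.016
c=[onz(T,265+x/5,185+y/5,.016) for x,y in((67,90),(200,40),(318,345),(190,393))];print(np.round(c,3),[np.linalg.norm(c[i]-c[(i+1)%4]) for i in range(4)])
d=(c[0]+c[1]-c[2]-c[3])[:2];print(np.degrees(np.arctan2(d[1],d[0])),np.mean(c,0))
E
```

```text
bar (array([0.44625252, 0.14467836, 0.09570003]), [array([ 0.1, -0.3]), array([-0.3,  0. ])])
table (array([0.56652266, 0.18863861, 0.14480864]), [array([ 0.2, -0.4]), array([-0.5,  0.1])])
[0.46755522 0.15605428 0.11      ] [0.42064361 0.13675481 0.11      ] 0.0507264092242684 [0.44409941 0.14640454 0.11      ]
[[0.602 0.254 0.016]
 [0.635 0.162 0.016]
 [0.423 0.086 0.016]
 [0.392 0.174 0.016]] [np.float64(0.09852421326811882), np.float64(0.2252908568877734), np.float64(0.09330128176067737), np.float64(0.22484582709298945)]
20.310326153063528 [0.51309261 0.16889273 0.016     ]
```

Bar at (0.445, 0.146, 0.096), 128 mm from the table axis and 51 mm long. The bed is at 20.3°. All of this agrees with the description, so I move above it.

```bash
python3 -m pendant '{"translation":[[-0.044,-0.039,0],[-0.088,-0.078,0],[-0.132,-0.118,0],[-0.176,-0.157,0],[-0.22,-0.196,0],[-0.264,-0.235,0],[-0.308,-0.275,0],[-0.352,-0.314,0],[-0.396,-0.353,0],[-0.44,-0.392,0],[-0.484,-0.432,0],[-0.528,-0.471,0],[-0.5715,-0.51,0],[-0.5715,-0.51,0],[-0.5715,-0.51,0]],"angular":[[0,0,0.073],[0,0,0.146],[0,0,0.219],[0,0,0.292],[0,0,0.365],[0,0,0.438],[0,0,0.511],[0,0,0.584],[0,0,0.657],[0,0,0.73],[0,0,0.803],[0,0,0.876],[0,0,0.95],[0,0,0.95],[0,0,0.95]]}' 1
python3 -m pendant '{"translation":[[0,0,0],[0,0,0],[0,0,0]],"angular":[[0,0,0.09],[0,0,0.174],[0,0,0.174]]}'
python3 - <<'E'
from h import *
f=save('wrist','w1.png'); s=bot.get_state(); print(s['clock'],s['qpos'],s['eef_pos'],s['ee_rot'].round(3).tolist(),proj(f,[.445,.1457,.11]),proj(f,[.566,.189,.145]))
E
```

```text
clock: 2.02
eef_pos: [0.4448, 0.1463, 0.4045]
ee_rot: [[0.751, 0.66, -0.0], [0.66, -0.751, 0.0], [-0.0, -0.0, -1.0]]
ft_force: [0.4, 0.1, 0.5]
opening: 0.0881
finger_force: 0.0
clock: 2.4
eef_pos: [0.4447, 0.1469, 0.4045]
ee_rot: [[0.936, 0.351, -0.0], [0.351, -0.936, 0.0], [-0.0, -0.0, -1.0]]
ft_force: [0.1, 0.8, -0.4]
opening: 0.0878
finger_force: 0.0
2.45 [-0.91253477  0.14205334  0.55126689  1.98951495 -0.08663191  1.0327343
 -1.53086608] [0.44472449 0.14679126 0.40453112] [[0.935, 0.353, -0.0], [0.353, -0.935, 0.0], [-0.0, -0.0, -1.0]] [282.34522103 199.10793999] [285.47112842  42.50316784]
```

View pics/w1.png

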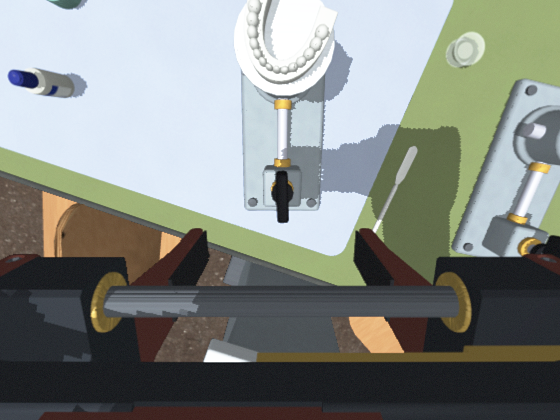

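The wrist view shows the cast lift: its black bar runs (282,171) to (283,222), its centre about (282,197) against a predicted (282,199), and it lies along tool x, toward the cast at (285,45). The aim is good to 1–2 mm, so I descend and pinch.

```bash
python3 -m pendant '{"translation":[[0.0005,0.0015,0.03],[0.001,0.0015,0.07],[0.001,0.0015,0.11],[0.001,0.0015,0.15],[0.001,0.0015,0.19],[0.001,0.0015,0.22],[0.001,0.0015,0.237],[0.001,0.0015,0.237],[0.001,0.0015,0.237]],"angular":[[0,0,0],[0,0,0],[0,0,0],[0,0,0],[0,0,0],[0,0,0],[0,0,0],[0,0,0],[0,0,0]]}'
python3 -m pendant '{"translation":[[0,0,0],[0,0,0],[0,0,0],[0,0,0],[0,0,0],[0,0,0],[0,0,0],[0,0,0]],"angular":[[0,0,0],[0,0,0],[0,0,0],[0,0,0],[0,0,0],[0,0,0],[0,0,0],[0,0,0]]}' -1 25
```

```text
clock: 3.58
eef_pos: [0.4462, 0.1453, 0.263]
ee_rot: [[0.937, 0.348, 0.001], [0.348, -0.937, 0.0], [0.001, -0.0, -1.0]]
ft_force: [-0.2, -0.4, -0.3]
opening: 0.0879
finger_force: 0.0
clock: 4.58
eef_pos: [0.4458, 0.1458, 0.2625]
ee_rot: [[0.938, 0.348, -0.0], [0.348, -0.938, 0.001], [-0.0, -0.001, -1.0]]
ft_force: [-2.0, 3.2, 0.1]
opening: 0.0227
finger_force: 25.0
```

The opening is 22.7 mm, not 12. The fingertips (z≈80 mm) must be on the brass collar under the bar. I reopen, rise 9 mm and pinch again.

```bash
python3 -m pendant '{"translation":[[0,0,0],[0,0,0],[0,0,0],[0,0,-0.008],[0,0,-0.015],[0,0,-0.015]],"angular":[[0,0,0],[0,0,0],[0,0,0],[0,0,0],[0,0,0],[0,0,0]]}' 0.2
python3 -m pendant '{"translation":[[0,0,0],[0,0,0],[0,0,0],[0,0,0],[0,0,0],[0,0,0],[0,0,0]],"angular":[[0,0,0],[0,0,0],[0,0,0],[0,0,0],[0,0,0],[0,0,0],[0,0,0]]}' -1 25
python3 - <<'E'
from h import *
save('wrist','w2.png')
E
```

```text
clock: 5.32
eef_pos: [0.4461, 0.1452, 0.2719]
ee_rot: [[0.938, 0.347, 0.001], [0.347, -0.938, 0.001], [0.001, -0.0, -1.0]]
ft_force: [0.0, 0.1, 1.6]
opening: 0.0526
finger_force: 0.0
clock: 6.2
eef_pos: [0.4458, 0.1458, 0.2714]
ee_rot: [[0.938, 0.348, -0.0], [0.348, -0.938, 0.001], [-0.0, -0.001, -1.0]]
ft_force: [-2.2, 4.9, -0.0]
opening: 0.0122
finger_force: 24.9
```

View pics/w2.png

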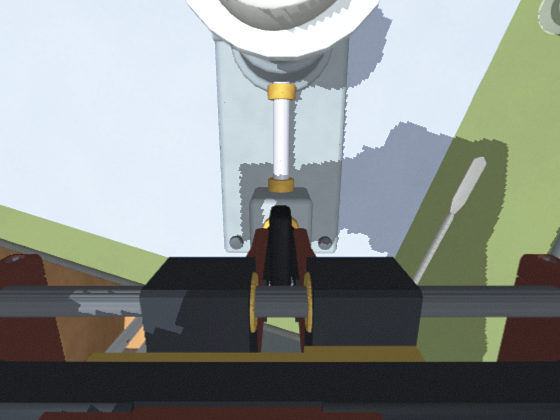

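Opening is 12.2 mm, and the picture shows the black bar at (280,245) pinched between the pads, clear of the collar. I turn it anticlockwise by about 45°.

```bash
python3 -m pendant '{"translation":[[0,0,0],[0,0,0],[0,0,0],[0,0,0],[0,0,0],[0,0,0],[0,0,0],[0,0,0],[0,0,0],[0,0,0],[0,0,0],[0,0,0]],"angular":[[0,0,-0.03],[0,0,-0.07],[0,0,-0.11],[0,0,-0.15],[0,0,-0.19],[0,0,-0.23],[0,0,-0.27],[0,0,-0.31],[0,0,-0.35],[0,0,-0.38],[0,0,-0.38],[0,0,-0.38]]}'
python3 - <<'E'
from h import *
save('wrist','w3.png'); s=bot.get_state(); print(s['torque'],np.degrees(np.arctan2(s['ee_rot'][1,0],s['ee_rot'][0,0])))
E
```

```text
clock: 7.75
eef_pos: [0.4457, 0.1458, 0.2714]
ee_rot: [[0.407, 0.913, -0.001], [0.913, -0.407, 0.001], [0.001, -0.001, -1.0]]
ft_force: [-3.4, 4.9, 1.7]
opening: 0.0116
finger_force: 24.9
[1.25264899 0.66725395 0.14205798] 65.96950318645418
```

Turned 45.6°. I let go and rise.

```bash
python3 -m pendant '{"translation":[[0,0,0],[0,0,0],[0,0,0],[0,0,0],[0,0,-0.03],[0,0,-0.07],[0,0,-0.12],[0,0,-0.17],[0,0,-0.2],[0,0,-0.22],[0,0,-0.22],[0,0,-0.22]],"angular":[[0,0,0],[0,0,0],[0,0,0],[0,0,0],[0,0,0],[0,0,0],[0,0,0],[0,0,0],[0,0,0],[0,0,0],[0,0,0],[0,0,0]]}' 0.1
python3 -m pendant '{"translation":[[0,0,0],[0,0,0],[0,0,0],[0,0,0],[0,0,0],[0,0,0],[0,0,0],[0,0,0],[0,0,0],[0,0,0],[0,0,0],[0,0,0],[0,0,0],[0,0,0],[0,0,0],[0,0,0],[0,0,0],[0,0,0],[0,0,0],[0,0,0]],"angular":[[0,0,0],[0,0,0],[0,0,0],[0,0,0],[0,0,0],[0,0,0],[0,0,0],[0,0,0],[0,0,0],[0,0,0],[0,0,0],[0,0,0],[0,0,0],[0,0,0],[0,0,0],[0,0,0],[0,0,0],[0,0,0],[0,0,0],[0,0,0]]}'
python3 - <<'E'
from h import *
a=save('scene','s4.png')['pixels'][150:330,220:420]; t=save('top','t4.png')['pixels'][170:280,270:430]
a=cv2.resize(a,(400,360),interpolation=2); t=cv2.resize(t,(400,275),interpolation=2); t=cv2.copyMakeBorder(t,0,85,0,0,0)
cv2.imwrite('pics/c4.png',np.hstack([a,t])[:,:,::-1])
E
```

```text
clock: 9.3
eef_pos: [0.4457, 0.1451, 0.4027]
ee_rot: [[0.408, 0.913, -0.001], [0.913, -0.408, -0.001], [-0.001, -0.001, -1.0]]
ft_force: [0.3, -0.1, 0.5]
opening: 0.0481
finger_force: 0.0
clock: 11.8
eef_pos: [0.446, 0.1451, 0.4034]
ee_rot: [[0.408, 0.913, -0.0], [0.913, -0.408, 0.0], [0.0, -0.0, -1.0]]
ft_force: [-0.6, -0.2, -0.0]
opening: 0.0485
finger_force: 0.0
```

View pics/c4.png

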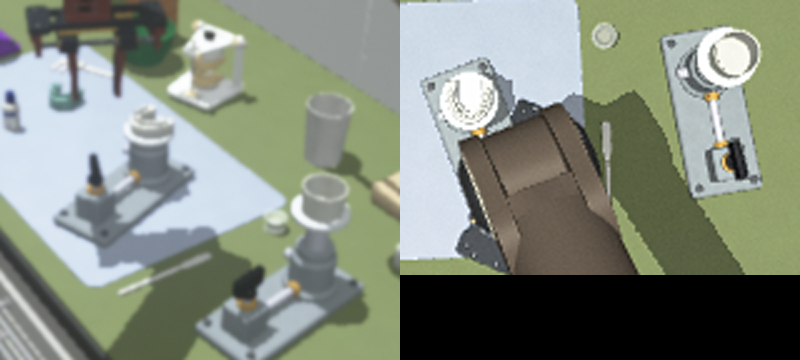

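The scene shows the cast table (crop (148,130)) sunk, with the cast upright on it and the bar turned at (95,170). The tub lift is still raised at (322,205). I wait a little longer, then check the height and the bar angle.

```bash
python3 -m pendant '{"translation":[[0,0,0],[0,0,0],[0,0,0],[0,0,0],[0,0,0],[0,0,0],[0,0,0],[0,0,0],[0,0,0],[0,0,0],[0,0,0],[0,0,0],[0,0,0],[0,0,0],[0,0,0],[0,0,0]],"angular":[[0,0,0],[0,0,0],[0,0,0],[0,0,0],[0,0,0],[0,0,0],[0,0,0],[0,0,0],[0,0,0],[0,0,0],[0,0,0],[0,0,0],[0,0,0],[0,0,0],[0,0,0],[0,0,0]]}'
python3 - <<'E'
from h import *
S0=np.load('pics/s4.png.npy',allow_pickle=True).item()
f=save('wrist','w5.png');S=save('scene','s5.png');T=save('top','t5.png')
d=np.abs(S['pixels'][150:330,220:420].astype(int)-S0['pixels'][150:330,220:420]).max(2);print('change',(d>40).sum())
for z in(.145,.110,.1):print(z,proj(S,[.566,.189,z]),proj(T,[.566,.189,z]))
for n in (45,): 
  for a in (20.3,45,65.3): 
    v=np.array([np.cos(np.radians(a)),np.sin(np.radians(a)),0])*.025;print(a,proj(f,np.array([.445,.1457,.11])+v),proj(f,np.array([.445,.1457,.11])-v))
a=cv2.resize(S['pixels'][190:260,240:330],(360,280),interpolation=2);w=cv2.resize(f['pixels'],(400,300));a=cv2.copyMakeBorder(a,0,20,0,0,0)
cv2.imwrite('pics/c5.png',np.hstack([a,w])[:,:,::-1])
E
```

```text
clock: 13.9
eef_pos: [0.446, 0.1451, 0.4035]
ee_rot: [[0.408, 0.913, -0.0], [0.913, -0.408, 0.0], [0.0, -0.0, -1.0]]
ft_force: [-0.6, 0.1, -0.3]
opening: 0.0483
finger_force: 0.0
change 0
0.145 [293.95360351 201.99168243] [297.73789296 208.3222566 ]
0.11 [293.64492236 211.91915788] [297.66832356 209.67311349]
0.1 [293.55804404 214.70994303] [297.64910456 210.04629667]
20.3 [299.00515287 181.80881846] [262.02400901 216.93326761]
45 [289.64581301 175.70095799] [271.18855766 222.60487379]
65.3 [280.48954835 173.97765148] [279.96629496 224.18292216]
```

View pics/c5.png

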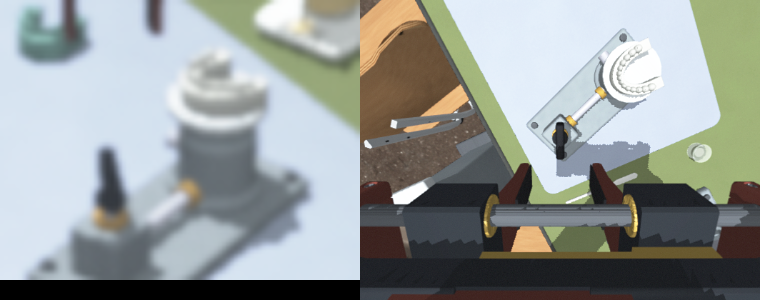

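The table centre is at scene pixel (294,214.5), which puts it at z≈0.100, fully down. Nothing changed over the last 2 s. In the wrist view the bar is vertical, at about 65°, so the valve is about 45° open. The cast stands on its table and the gripper is clear.

```bash
python3 -c "
from cell import bot
print(bot.close_job())"
```

```text
the job is handed in; nothing more can be done
None
```

The job is handed in: the cast lift's valve is open about 45°, its table is fully down with the cast standing on it, the tub's lift was not touched and is still raised, and the robot is clear; my first pinch closed on the brass collar below the bar, so I reopened and gripped higher.

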